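Counter-hold a bolt head behind its bracket

ROBOT

A 6-joint arm with a two-finger parallel gripper is mounted at the origin on a cart in front of the work surface, level with it; the furniture and walls round the work are solid. World frame = base frame: x ahead of the robot, y to its left, z up, the work surface at z = 0. Lengths are in m, angles in rad, forces in N, time in s.
With the tool pointing down it reaches from about 0.35 to 0.85 m from the base axis. Payload 8.1 kg.
Tool frame: the origin (TCP) lies at the very end of the fingers, on their centre line; the grasp point (between the pads) lies 19 mm behind it; z points along the fingers, y is the direction in which the jaws open and shut (so a half turn about z gives the same grasp; the last joint's range is limited). The gripper opens to 93 mm and grips with 3 to 60 N. Pads are 15 mm wide; open, the fingers measure 128 mm over their backs; the gripper's body (75 mm by 188 mm) begins 65 mm behind the grasp point.
Start: joints at [-1.229, 0.13, 1.488, -0, 1.523, -0.085], TCP at [0.248, -0.546, 0.219] pointing down, gripper open.
Joint ranges: [-2.96, 2.96], [-0.89, 2.26], [0.02, 2.5], [-1.34, 4.48], [0, 2.73], [-2.66, 2.66]. Speed limits (rad/s): [2.39, 2.39, 2.79, 3.14, 3.14, 3.14].

INTERFACE

Orientations are given as a rotation vector (axis times angle).
In Python, from plant import read_state, read_camera, close_job gives the robot as it stands.
- The arm moves only by the tool jog_arm, never from a script. Its argument "motion" is one flat list of numbers, 7 for each row, row after row: the opening, from 0 (shut) to 1 (fully open), then the shift along the tool's x, y, z scaled (see below), then the turn, a rotation vector about the tool's x, y, z scaled (see below). A call has 1 to 8 rows; each row is the pose to reach, as a shift and turn from the pose measured when the call began, along the tool's axes at that moment; what a row does not reach only later rows make up. The controller multiplies each number of a shift by 0.5 m and each number of a turn by 90 degrees. A row lasts 1/10 s, in which the tool goes at most 50 mm and 8.59 degrees, less where a joint would pass 70% of its speed; a pose out of reach is approached as far as the arm can. A call with a number of a shift or a turn outside -1 to 1 is refused whole. A call with a gripper value outside its range is refused whole. The fingers move at their own pace and stop on an object; "grip_force" is the grip in N (left out, the last holds). Time passes only in rows, so rows that repeat a pose let the fingers close. It gives the time, the measured TCP pose, the force and the opening at its end, in the units of the state.
- read_state(): the state, without advancing time (a new reading comes with each control period).
- read_camera(name): name is "side" or "top" or "wrist"; returns a dict with "frame" (420x560x3 uint8, red, green, blue), "vertical_fov" (degrees; the focal length in pixels is half the picture's height over the tangent of half this angle, whatever the lens; pixels are square), "cx", "cy" (the principal point, pixels), "world_from_camera" (4x4, takes a point from camera to world coordinates); the wrist camera has in their place "hand_eye" (4x4, takes a point from camera to tool coordinates, whose origin is the TCP and whose axes are the flange's). Camera axes: x right, y down, z forward; pixel columns grow to the right and rows downward; lengths in m; the calibration is good to about 2 mm. The wrist camera is an equidistant fisheye: a pixel r from the principal point sees the ray r / f radians off the axis. A picture is of the moment at which its call begins: read the wrist's pose just before it. There is no depth.
- close_job(): hands the job in, once; it reports no verdict.
The state is a dict: "t": time; "q": joint angles; "dq": joint speeds; "joint_torque": joint torques, N m; "tool_pos": TCP position; "orientation": TCP orientation; "force": force on the tool from outside, world axes, zero at the start; "wrist_torque": the same for the moment, N m; "opening": finger opening in m.
Only numpy, scipy, OpenCV 4.12 (cv2) and the standard library are available. Lean on these libraries where they do the work, as an engineer would, in place of code of your own. Each camera call takes 0.05 s, during which the arm holds its last target.

TASK

A slow nut runner is turning the nut on the front of the bracket, but the bolt turns along with it. Swing the hinged sheet-metal cover fully down towards you, reach from above into the narrow gap behind the bracket and grip the hexagonal bolt head between the fingers so that it stops turning. Hold it still for at least two seconds and finish while still holding it; leave the cover open and the loose things around the fixture where they are.

Things in the scene. Friction and masses are not known exactly. Their poses are not given: they have to be found in the camera images.
- fixture: Grey steel fixture fixed to the bench. Origin on the bench below the cover's hinge line, mid width; x to the rear, y left, z up. In mm: base x -20..152, 150 wide, 12 thick; gear head x 12..46; bracket plate x 72..78, y -50..50; 60 mm gap, open at both sides and, with the cover down, on top; back plate x 138..143, y -65..65. Bracket and back plate end at z 115, the shut cover's roof at z 131.
- cover (a joint): Cover, an L of sheet metal 146 mm wide hinged at its bottom front edge: front panel 114 mm tall, flat roof from its top 144 mm to the rear over bracket and gap. 0 = shut, grows as it swings forward and down towards the robot, stop at 1.3 rad (fully down). Stiff hinge: stays where it is left, needs about 3 to 6 N at the bar. Starts shut or up to 0.2 rad ajar.
- cover_bar (a point): Middle of the round steel grab bar on the cover's roof: 12 mm thick, 100 mm long between two posts, parallel to the hinge line (fixture y), its centre 34 mm above the roof. Shut, it lies 115 mm to the rear of the hinge line and 149 mm above it; it travels on a circle of 188 mm radius round the hinge line.
- cover_hinge (a point): Point on the cover's hinge line at mid width, 16 mm above the bench. The hinge line runs along the fixture's y axis.
- bolt_head (a point): Plain steel hexagonal bolt head, 30 mm across flats, 35 across corners, 16 thick. This point is its centre: 102 mm to the rear of the hinge line, 85 above the bench, 24 behind the bracket's rear face, 36 before the back plate, 30 below their top edges. Its x axis is the bolt's axis (level, along fixture x). A fixed round spacer sleeve 26 mm in diameter stands between head and bracket.
- bolt (a joint): Turn of bolt, nut and runner together, in rad. It grows at about 0.14 rad/s while the bolt is free, driven with a torque of about 0.12 N m, and any firm grip across the head stops it. The head may be gripped in any position of its flats.
- hex_key: Bystander: loose dark L-shaped hex key, 134 x 46 mm, lying to the left of the fixture. Origin at its middle, on the bench.
- jar: Bystander: loose round jar with a yellow lid, 69 mm in diameter, 66 mm tall, standing behind the fixture. Origin at the centre of its underside.
- tyre_lever: Bystander: loose flat plastic tyre lever, 122 x 19 x 11 mm, lying to the right of the fixture. Origin at the centre of its underside.
- tin: Bystander: loose flat tin, 77 x 52 x 21 mm, lying to the right of the fixture. Origin at the centre of its underside.

How it is judged:
On the way, in this order (a step that is already met when the one before it is completed fails the run):
1. the cover is swung fully down (over 1.15 of 1.3 rad) (value of joint cover above 1.15 rad), for 0.2 s.
2. the bolt head is gripped and does not turn for two seconds (contact force between the fingers and bolt above 5 N and distance between the grasp point and bolt_head below 0.028 m and velocity of joint bolt between -0.025 and 0.025 rad/s and value of joint cover above 1.15 rad), for 2 s.
At the end, for the whole second after the job is handed in: Cover over 1.15 of 1.3 rad down; fingers press on the bolt head with over 5 N, the point between the pads within 28 mm of its centre, and the bolt turns at under 0.025 rad/s either way (free: about 0.14). It was held so for two seconds before (all of step 2); the arm keeps its last pose, push and grip.
It fails at once if the hex key is moved by more than 30 mm (distance of hex_key from where it was at the start of the episode above 0.03 m).
It fails at once if the jar is moved by more than 30 mm (distance of jar from where it was at the start of the episode above 0.03 m).
It fails at once if the tyre lever is moved by more than 30 mm (distance of tyre_lever from where it was at the start of the episode above 0.03 m).
It fails at once if the flat tin is moved by more than 30 mm (distance of tin from where it was at the start of the episode above 0.03 m).
It also fails if it takes over 50 s, if anything falls off the work surface, if the arm or the gripper's body presses on something with over 40 N, if the wrist force passes 120 N, or if a joint passes its speed limit or range.

## Working session

There is one attempt and no reset: what is moved stays moved. The work goes in short steps, Python scripts to look and compute and a tool call to move; the robot and the scene stay as the last step left them, time stands still between calls to the robot, and variables do not carry over. Pictures are saved under pics/ and viewed, and the job is handed in when it is done.

Besides the shell and the picture viewer there is one more tool, called as name(argument=value, ...) on one line, values as JSON. jog_arm: Moves the arm, as the interface text tells. Its arguments: {"type":"object","properties":{"motion":{"type":"array","items":{"type":"number"}},"grip_force":{"type":"number"}},"required":["motion"]}

```bash
ls; mkdir -p pics; cat > h.py <<'E'
import numpy as np,cv2
from plant import *
from scipy.spatial.transform import Rotation as R
def save(name,fn):
    c=read_camera(name); cv2.imwrite('pics/'+fn,c['frame'][:,:,::-1]); np.save('pics/'+fn+'.npy',c,allow_pickle=True); return c
def load(fn): return np.load('pics/'+fn+'.npy',allow_pickle=True).item()
def K(c):
    f=c['frame'].shape[0]/2/np.tan(np.radians(c['vertical_fov']/2)); return f,c['cx'],c['cy']
def proj(c,P):
    f,cx,cy=K(c); T=np.linalg.inv(c['world_from_camera']); P=np.atleast_2d(P); p=P@T[:3,:3].T+T[:3,3]
    return np.c_[f*p[:,0]/p[:,2]+cx,f*p[:,1]/p[:,2]+cy]
def onz(c,uv,z):
    f,cx,cy=K(c);T=c['world_from_camera']; d=T[:3,:3]@np.array([(uv[0]-cx)/f,(uv[1]-cy)/f,1]); o=T[:3,3]
    return o+d*(z-o[2])/d[2]
E
python3 - <<'E'
from h import *
s=read_state();print(s)
for n in('side','top'):
    c=save(n,n+'0.png');print(n,K(c),c['world_from_camera'].round(3).tolist())
E
```

```text
pics
{'t': 0.0, 'q': array([-1.22940965e+00,  1.31151903e-01,  1.48927788e+00, -3.36910480e-06,
        1.52300634e+00, -8.54126984e-02]), 'dq': array([ 0.0006864 , -0.00091289, -0.00033845,  0.00110501,  0.00054027,
       -0.00060585]), 'joint_torque': array([-3.11922922e-04, -5.59834886e+01, -4.91768146e+01,  7.68042658e-02,
        3.57378926e-02, -1.40952166e-04]), 'tool_pos': array([ 0.24819519, -0.54562927,  0.21759376]), 'orientation': array([-3.06854397e+00, -6.64951201e-01,  3.74627926e-04]), 'force': array([-0.34160751, -0.49773782,  0.01939281]), 'wrist_torque': array([-0.01148289, -0.00127849, -0.00577362]), 'opening': 0.09270425868285127}
side (np.float64(482.73687551476286), 278.02267160689047, 209.440827268112) [[-0.871, -0.336, 0.358, 0.264], [-0.491, 0.574, -0.655, 0.771], [0.014, -0.747, -0.665, 0.822], [0.0, 0.0, 0.0, 1.0]]
top (np.float64(509.28254234963947), 274.90370704075286, 197.5658614834891) [[0.088, -0.974, 0.207, 0.429], [-0.996, -0.087, 0.017, 0.037], [0.001, -0.208, -0.978, 1.294], [0.0, 0.0, 0.0, 1.0]]
```

View pics/side0.png

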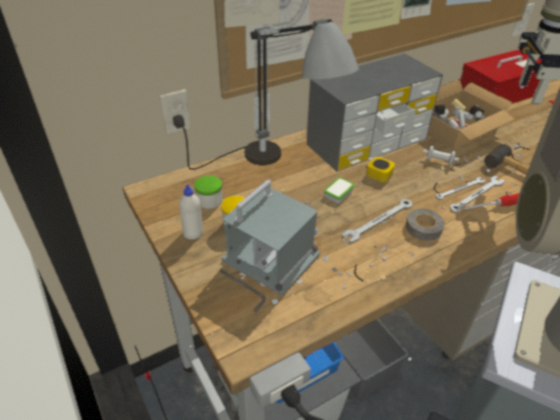

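View pics/top0.png

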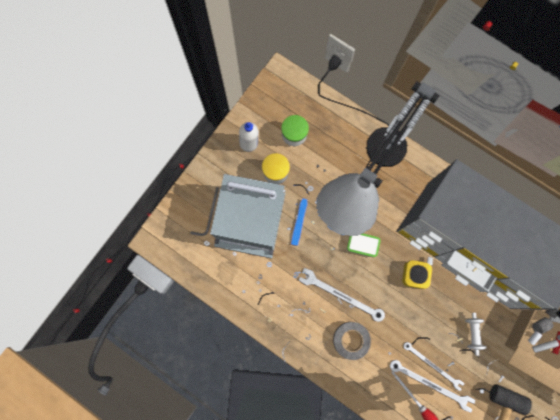

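```bash
python3 - <<'E'
from h import *
a=load('top0.png')['frame'][110:270,160:330][:,:,::-1]; cv2.imwrite('pics/t0z.png',cv2.resize(a,None,fx=4,fy=3.7,interpolation=2) if 0 else cv2.resize(a,(680,600*16//15 if 0 else 600),interpolation=2))
a=load('side0.png')['frame'][165:315,190:350][:,:,::-1]; cv2.imwrite('pics/s0z.png',cv2.resize(a,(640,600),interpolation=2))
E
```

```text
(no output)
```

View pics/t0z.png

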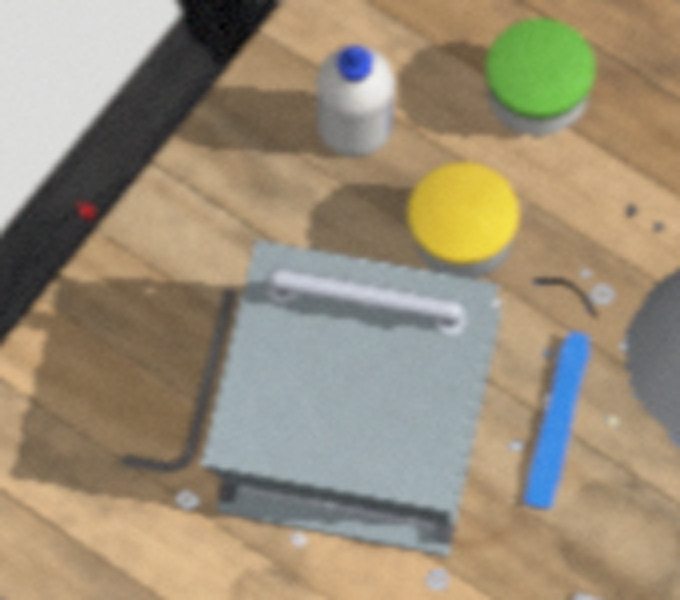

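View pics/s0z.png

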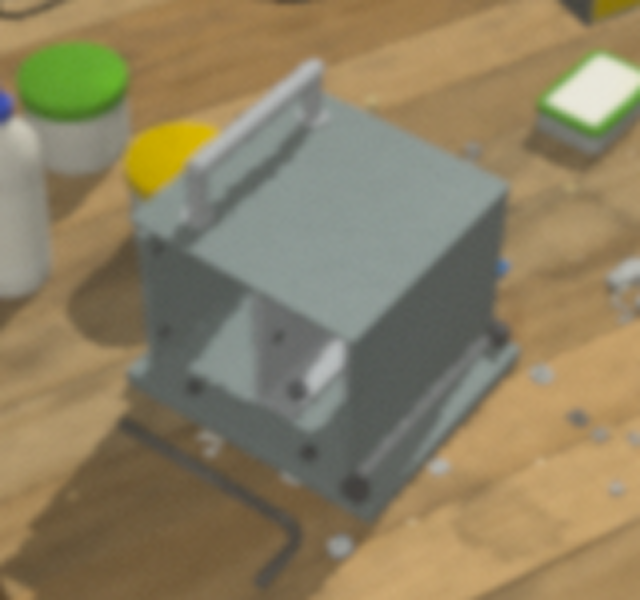

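```bash
cat >> h.py <<'E'
def Tf(p):
    c,s=np.cos(p[2]),np.sin(p[2]); return np.array([[c,-s,0],[s,c,0],[0,0,1]]),np.array([p[0],p[1],0])
def cov(P,th): # cover pts in fixture frame (shut) rotated about hinge z=.016 forward
    P=np.atleast_2d(np.array(P,float)); c,s=np.cos(th),np.sin(th); z=P[:,2]-.016
    return np.c_[P[:,0]*c-z*s, P[:,1], .016+P[:,0]*s+z*c]
def W(p,P):
    Rm,t=Tf(p); return np.atleast_2d(P)@Rm.T+t
E
cat > fit.py <<'E'
from h import *
from scipy.optimize import least_squares
ct=load('top0.png');cs=load('side0.png')
t=lambda x,y:(160+x/4,110+y/3.75)
s=lambda x,y:(190+x/4,165+y/4)
h=.073;zr=.131
C=[((.144,h,zr),t(257,241),'t'),((.144,-h,zr),t(498,285),'t'),((0,-h,zr),t(458,514),'t'),((0,h,zr),t(205,466),'t'),((.115,0,.165),t(368,298),'t'),
((.144,h,zr),s(137,213),'s'),((.144,-h,zr),s(330,95),'s'),((0,-h,zr),s(508,186),'s'),((0,h,zr),s(352,340),'s')]
B=[((-.02,.075,.012),t(219,512),'t'),((-.02,-.075,.012),t(449,553),'t'),((-.02,.075,.012),s(368,515),'s'),((-.02,-.075,.012),s(517,347),'s'),((.152,.075,.012),s(130,373),'s')]
def res(p):
    r=[]
    for X,uv,c in C: r.append(proj(ct if c=='t' else cs,W(p,cov(X,p[3])))[0]-uv)
    for X,uv,c in B: r.append(proj(ct if c=='t' else cs,W(p,X))[0]-uv)
    return np.concatenate(r)
b=least_squares(res,[.5,.1,0,0.05],loss='soft_l1')
print(b.x,np.sqrt(np.diag(np.linalg.inv(b.jac.T@b.jac))));print(res(b.x).reshape(-1,2).round(1).tolist())
p=b.x
print('bar',W(p,cov([.115,0,.165],p[3])),'bolt',W(p,[.102,0,.085]), 'hinge',W(p,[0,0,.016]))
for th in(.3,.6,.9,1.15,1.3): print(th,W(p,cov([.115,0,.165],th)),W(p,cov([.144,0,.131],th)))
E
python3 fit.py
```

```text
[ 0.57297172  0.12327601 -0.11319775  0.03934064] [0.00134199 0.00094321 0.00823942 0.01382291]
[[0.2, -0.0], [0.9, 0.4], [-1.5, -0.1], [-0.4, -0.0], [-0.5, 0.1], [-2.0, 0.4], [-8.0, -5.1], [1.0, -0.6], [0.2, 0.6], [-0.3, -0.0], [0.4, 1.0], [0.7, -0.6], [1.3, -0.2], [-1.6, -1.0]]
bar [[0.68132457 0.11095805 0.16940772]] bolt [[0.67431891 0.11175448 0.085     ]] hinge [[0.57297172 0.12327601 0.016     ]]
0.3 [[0.63838158 0.11583997 0.19232996]] [[0.67589241 0.1115756  0.16841861]]
0.6 [[0.58368458 0.12205813 0.20390889]] [[0.62654111 0.11718604 0.19222211]]
0.9 [[0.52803063 0.12838508 0.19870248]] [[0.57240461 0.12334048 0.20028422]]
1.15 [[0.48451571 0.13333201 0.18183248]] [[0.52712139 0.12848844 0.19441406]]
1.3 [[0.46088589 0.13601834 0.16666652]] [[0.50114501 0.13144153 0.18551474]]
```

```bash
python3 - <<'E'
from h import *
ct=load('top0.png');cs=load('side0.png')
from scipy.optimize import least_squares
for n,a,b in(('lamp rim low-left',(325,222),(305,72)),('lamp rim right',(375,222),(356,68)),('lamp cap',(370,180),(322,27)),('cab front left top',(405,222),(309,78))):
    r=least_squares(lambda X:np.r_[proj(ct,X)[0]-a,proj(cs,X)[0]-b],[.7,0,.2]);print(n,r.x.round(3),r.fun.round(1))
s=read_state();print(R.from_rotvec(s['orientation']).as_matrix().round(3))
E
```

```text
lamp rim low-left [ 0.612 -0.032  0.393] [ -3.8 -15.9  17.1   4.5]
lamp rim right [ 0.589 -0.134  0.376] [ 0.6  3.  -3.4 -0.8]
lamp cap [ 0.652 -0.106  0.457] [-0.1 -0.4  0.4  0.1]
cab front left top [ 0.655 -0.197  0.293] [ -4.6 -20.4  23.6   6.1]
[[ 0.91   0.414 -0.001]
 [ 0.414 -0.91   0.002]
 [ 0.    -0.002 -1.   ]]
```

```bash
python3 - <<'E'
from h import *
c=save('wrist','w0.png');print(K(c),c['hand_eye'].round(3).tolist())
E
```

```text
(np.float64(325.19226210127806), 283.32174804920714, 211.93952524783364) [[-0.0, -0.96, -0.279, 0.078], [1.0, -0.0, 0.001, -0.0], [-0.001, -0.279, 0.96, -0.166], [0.0, 0.0, 0.0, 1.0]]
```

View pics/w0.png

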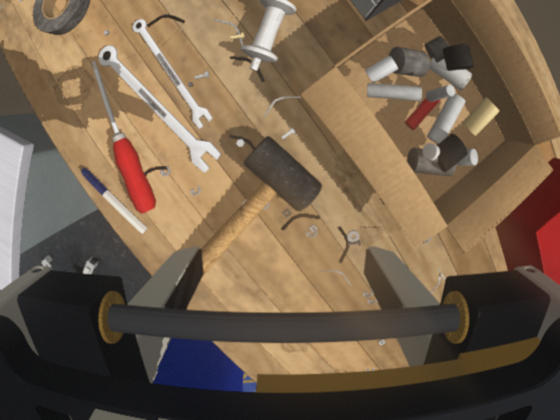

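```bash
cat >> h.py <<'E'
def rows(pos,yawy,tilt=0):
    """pos world TCP, yawy: angle of tool y axis in world, tool z down (tilted by rotvec tilt in world)"""
    s=read_state(); R0=R.from_rotvec(s['orientation']); 
    y=np.array([np.cos(yawy),np.sin(yawy),0]); z=np.array([0,0,-1.]); x=np.cross(y,z)
    Rt=R.from_matrix(np.c_[x,y,z])
    if np.ndim(tilt): Rt=R.from_rotvec(tilt)*Rt
    d=R0.inv().apply(np.array(pos)-s['tool_pos'])/.5; w=(R0.inv()*Rt).as_rotvec()/(np.pi/2)
    return d.round(3).tolist(),w.round(3).tolist()
E
python3 - <<'E'
from h import *
print(rows([.45,.10,.27],-.113))
print(proj(load('top0.png'),[[.60,-.08,.38]]),onz(load('top0.png'),(348,205),.38))
E
```

```text
([0.902, -1.009, -0.103], [-0.001, -0.001, -0.656])
[[346.4049686  216.12864088]] [ 0.62089678 -0.08168278  0.38      ]
```

jog_arm(motion=[0.5,0.88,-0.98,-0.1,0,0,-0.65,0.5,0.88,-0.98,-0.1,0,0,-0.65,0.5,0.88,-0.98,-0.1,0,0,-0.65,0.5,0.88,-0.98,-0.1,0,0,-0.65,0.5,0.88,-0.98,-0.1,0,0,-0.65,0.5,0.88,-0.98,-0.1,0,0,-0.65,0.5,0.88,-0.98,-0.1,0,0,-0.65,0.5,0.88,-0.98,-0.1,0,0,-0.65], grip_force=20)

```text
t: 0.95
tool_pos: [0.368, -0.1638, 0.2489]
orientation: [-2.349, -2.085, -0.001]
force: [1.2, -0.5, 0.5]
opening: 0.0462
```

```bash
python3 - <<'E'
from h import *
s=read_state();print(s['q'].round(3),s['tool_pos'],s['opening'])
print(rows([.45,.10,.27],-.113))
E
```

```text
[-5.470e-01 -4.380e-01  1.944e+00  1.000e-03  1.636e+00 -4.280e-01] [ 0.36797659 -0.16375578  0.24892257] 0.046238253521196246
([0.543, 0.1, -0.042], [-0.0, -0.001, -0.004])
```

jog_arm(motion=[0.5,0.54,0.1,-0.04,0,0,0,0.5,0.54,0.1,-0.04,0,0,0,0.5,0.54,0.1,-0.04,0,0,0,0.5,0.54,0.1,-0.04,0,0,0,0.5,0.54,0.1,-0.04,0,0,0,0.5,0.54,0.1,-0.04,0,0,0,0.5,0.56,0.25,-0.04,0,0,0,0.5,0.56,0.25,-0.04,0,0,0])

```text
t: 1.75
tool_pos: [0.5269, 0.1008, 0.2684]
orientation: [-2.346, -2.088, -0.001]
force: [-0.1, 0.4, 0.8]
opening: 0.0466
```

```bash
python3 - <<'E'
from h import *
s=read_state();print(s['q'].round(3),s['tool_pos'],s['opening'])
np.save('pics/w1s.npy',s,allow_pickle=True)
c=save('wrist','w1.png'); save('side','side1.png')
print(rows([.68,.111,.25],-.113))
E
```

```text
[ 9.300e-02 -5.800e-02  1.591e+00  1.000e-03  1.609e+00  2.090e-01] [0.52691742 0.1007684  0.26844516] 0.04655712867607879
([0.059, 0.301, 0.035], [-0.001, -0.0, -0.004])
```

View pics/w1.png

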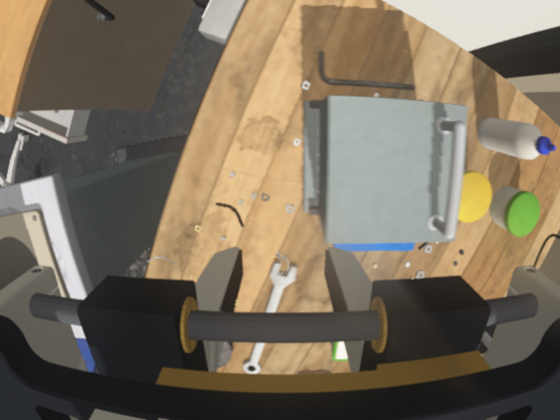

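View pics/side1.png

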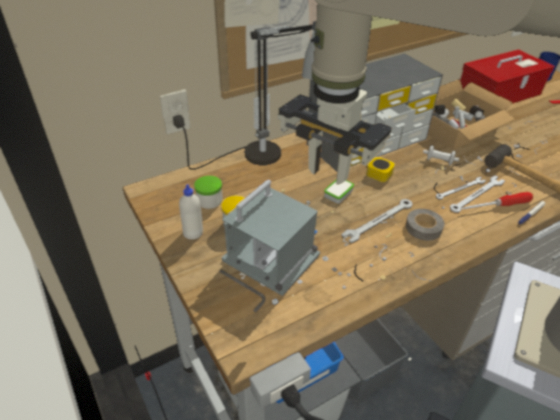

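```bash
cat >> h.py <<'E'
def wproj(c,s,P):
    f,cx,cy=K(c); R0=R.from_rotvec(s['orientation']); P=np.atleast_2d(P)
    t=R0.inv().apply(P-s['tool_pos']); H=np.linalg.inv(c['hand_eye']); p=t@H[:3,:3].T+H[:3,3]
    r=np.hypot(p[:,0],p[:,1]); th=np.arctan2(r,p[:,2]); return np.c_[cx+f*th*p[:,0]/r,cy+f*th*p[:,1]/r]
E
python3 - <<'E'
from h import *
c=load('w1.png');s=np.load('pics/w1s.npy',allow_pickle=True).item()
p=[.57297,.12328,-.1132,.0393]
P=W(p,cov([[0,.073,.131],[.144,.073,.131],[.144,-.073,.131],[0,-.073,.131],[.115,.05,.165],[.115,-.05,.165],[.115,0,.165]],p[3]))
print(wproj(c,s,P).round(0).tolist())
im=c['frame'][:,:,::-1].copy()
for u in wproj(c,s,P): cv2.circle(im,tuple(int(v) for v in u),2,(0,0,255),-1)
cv2.imwrite('pics/w1o.png',cv2.resize(im[70:270,280:500],None,fx=3,fy=3)[:600])
E
```

```text
[[325.0, 96.0], [465.0, 107.0], [451.0, 244.0], [322.0, 245.0], [455.0, 128.0], [444.0, 235.0], [450.0, 183.0]]
```

View pics/w1o.png

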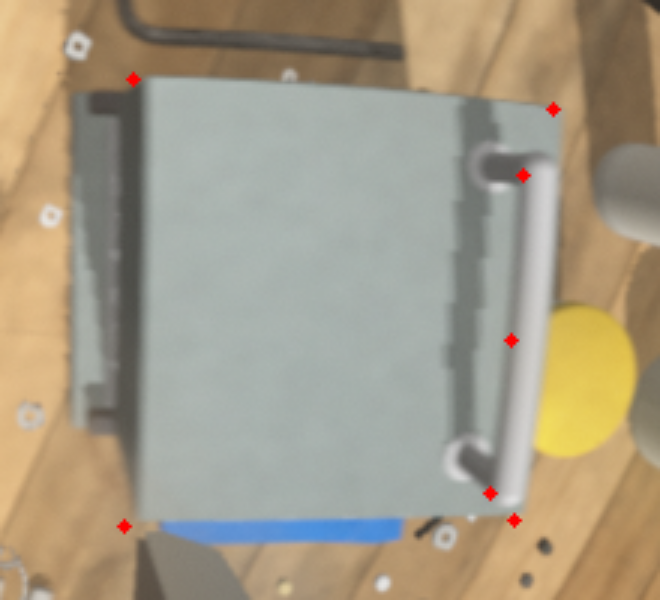

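```bash
cat > fit2.py <<'E'
from fit import *
cw=load('w1.png');sw=np.load('pics/w1s.npy',allow_pickle=True).item()
w=lambda x,y:(280+x/3,70+y/3)
Cw=[((0,h,zr),w(148,76)),((.144,h,zr),w(560,104)),((.144,-h,zr),w(522,515)),((0,-h,zr),w(138,520)),((.115,0,.165),w(528,333))]
Bw=[((-.02,.075,.012),w(73,90)),((-.02,-.075,.012),w(75,428))]
def res2(p):
    r=[wproj(cw,sw,W(p,cov(X,p[3])))[0]-uv for X,uv in Cw]+[wproj(cw,sw,W(p,X))[0]-uv for X,uv in Bw]
    return np.concatenate(r)
if 1:
  for nm,f in(('w',res2),('all',lambda p:np.r_[res(p),res2(p)])):
    b=least_squares(f,[.57,.12,-.1,0.0],loss='soft_l1')
    print(nm,b.x,np.sqrt(np.diag(np.linalg.inv(b.jac.T@b.jac))));print(f(b.x).reshape(-1,2).round(1).tolist())
    p=b.x
    print('bar',W(p,cov([.115,0,.165],p[3])),'bolt',W(p,[.102,0,.085]), 'hinge',W(p,[0,0,.016]))
E
python3 fit2.py | tail -6
```

```text
w [ 0.57728675  0.1242502  -0.10758532  0.03777318] [0.00100448 0.00054466 0.00510598 0.01039718]
[[-0.3, -0.5], [1.3, 0.3], [1.2, -0.0], [0.4, 0.3], [-1.4, -0.1], [-0.1, 0.1], [-1.0, 0.1]]
bar [[0.68594596 0.11251475 0.1692366 ]] bolt [[0.67869701 0.11329765 0.085     ]] hinge [[0.57728675 0.1242502  0.016     ]]
all [ 0.5755198   0.12403815 -0.10757326  0.03512708] [0.00082534 0.00049844 0.0048468  0.01109891]
[[-0.3, -1.1], [0.4, -1.1], [-1.6, -1.6], [-0.6, -1.2], [-0.9, -1.3], [-3.4, 0.6], [-9.6, -5.0], [-0.6, -1.0], [-1.2, 0.3], [-0.5, -0.9], [0.3, -0.2], [-0.3, -0.7], [0.0, -0.5], [-2.8, -0.9], [-1.8, -0.2], [-0.1, 0.5], [-0.1, 0.2], [-1.0, 0.7], [-2.8, 0.2], [-1.5, 0.4], [-2.3, 0.3]]
bar [[0.68458191 0.11226052 0.16894687]] bolt [[0.6769302  0.11308683 0.085     ]] hinge [[0.5755198  0.12403815 0.016     ]]
```

```bash
python3 - <<'E'
from h import *
print(rows([.685,.112,.25],-.108));print(rows([.685,.112,.151],-.108))
E
```

```text
([0.062, 0.311, 0.035], [-0.001, -0.0, -0.007])
([0.062, 0.312, 0.233], [-0.001, -0.0, -0.007])
```

jog_arm(motion=[0.5,0.062,0.312,0.0,0,0,-0.007,0.5,0.062,0.312,0.0,0,0,-0.007,0.5,0.062,0.312,0.0,0,0,-0.007,0.5,0.062,0.312,0.0,0,0,-0.007,0.5,0.062,0.312,0.035,0,0,-0.007,0.5,0.062,0.312,0.07,0,0,-0.007,0.5,0.062,0.312,0.1,0,0,-0.007])

```text
t: 2.55
tool_pos: [0.6846, 0.1118, 0.2159]
orientation: [-2.336, -2.096, 0.003]
force: [0.6, 0.8, 0.4]
opening: 0.0464
```

```bash
python3 - <<'E'
from h import *
s=read_state();print(s['tool_pos'],s['force'])
np.save('pics/w2s.npy',s,allow_pickle=True)
c=save('wrist','w2.png'); save('side','side2.png')
print(wproj(c,s,[[.685,.112,.169]]))
a=load('side2.png')['frame'][20:320,140:440][:,:,::-1]; cv2.imwrite('pics/s2z.png',cv2.resize(a,(600,600),interpolation=2))
print(rows([.685,.112,.151],-.108))
E
```

```text
[0.68462379 0.11182148 0.21594338] [0.60688491 0.77417316 0.39978325]
[[283.85504992 233.2460827 ]]
([0.001, 0.004, 0.126], [-0.005, 0.0, 0.0])
```

View pics/w2.png

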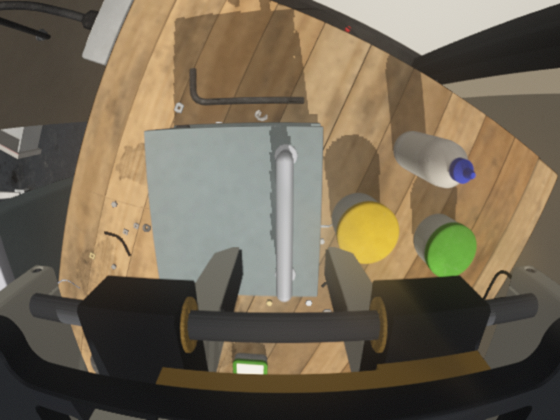

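View pics/s2z.png

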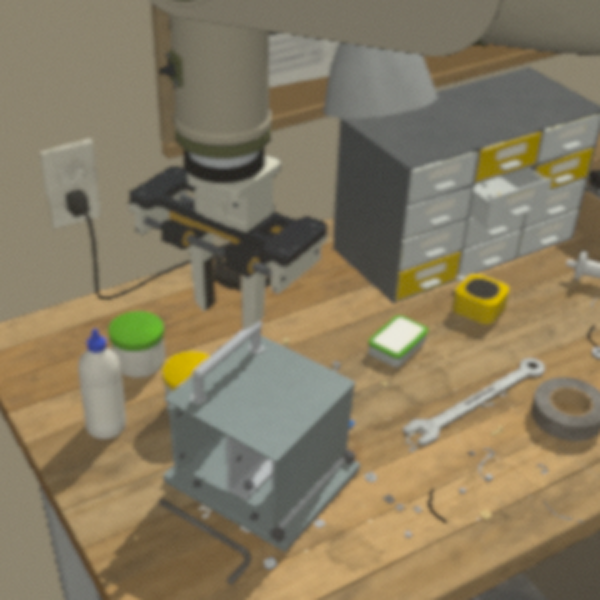

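jog_arm(motion=[0.5,0,0.004,0.06,-0.005,0,0,0.5,0,0.004,0.126,-0.005,0,0,0.5,0,0.004,0.126,-0.005,0,0,0.1,0,0.004,0.126,-0.005,0,0,0.1,0,0.004,0.126,-0.005,0,0,0.1,0,0.004,0.126,-0.005,0,0,0.1,0,0.004,0.126,-0.005,0,0,0.1,0,0.004,0.126,-0.005,0,0], grip_force=15)

```text
t: 3.45
tool_pos: [0.6853, 0.1116, 0.152]
orientation: [2.337, 2.098, 0.002]
force: [-2.4, 1.4, 0.3]
opening: 0.0119
```

```bash
python3 - <<'E'
from h import *
s=read_state();print(s['tool_pos'],s['force'],s['opening'])
p=[.5763,.1241,-.1076]
th0=.035
b0=W(p,cov([.115,0,.165],th0))[0];print(b0)
R0=R.from_rotvec(s['orientation'])
for th in np.arange(.1,1.31,.1):
    d=W(p,cov([.115,0,.165],th))[0]-b0; print(round(th,2),(R0.inv().apply(d)/.5).round(3))
E
```

```text
[0.68527518 0.1116475  0.15203683] [-2.40878372  1.40056708  0.34703989] 0.011855946685510549
[0.68538112 0.11231736 0.16893293]
0.1 [-0.    -0.02  -0.014]
0.2 [-0.    -0.053 -0.032]
0.3 [-0.    -0.088 -0.047]
0.4 [-0.    -0.124 -0.058]
0.5 [-0.    -0.16  -0.066]
0.6 [-0.    -0.198 -0.07 ]
0.7 [-0.    -0.235 -0.071]
0.8 [-0.    -0.273 -0.067]
0.9 [-0.   -0.31 -0.06]
1.0 [-0.    -0.346 -0.049]
1.1 [-0.    -0.381 -0.035]
1.2 [-0.    -0.414 -0.017]
1.3 [-0.    -0.445  0.004]
```

Gripped the bar (11.9 mm). Following the arc.

jog_arm(motion=[0.1,0,-0.02,-0.014,0,0,0,0.1,0,-0.053,-0.032,0,0,0,0.1,0,-0.088,-0.047,0,0,0,0.1,0,-0.124,-0.058,0,0,0,0.1,0,-0.16,-0.066,0,0,0,0.1,0,-0.198,-0.07,0,0,0])

```text
t: 4.05
tool_pos: [0.5884, 0.1223, 0.1895]
orientation: [2.334, 2.095, 0.009]
force: [4.0, 1.1, 5.3]
opening: 0.0115
```

```bash
python3 - <<'E'
from h import *
s=read_state();print(s['tool_pos'],s['force'],s['wrist_torque'],s['opening'])
p=[.5763,.1241,-.1076]
b0=np.array([.68538,.11232,.16893])-[.6853,.1116,.1520]+s['tool_pos']
R0=R.from_rotvec(s['orientation'])
for th in np.arange(.6,1.31,.1):
    d=W(p,cov([.115,0,.165],th))[0]-b0; print(round(th,2),(R0.inv().apply(d)/.5).round(3))
a=save('side','side3.png')['frame'][20:320,140:440][:,:,::-1]; cv2.imwrite('pics/s3z.png',cv2.resize(a,(600,600),interpolation=2))
E
```

```text
[0.58839861 0.12233641 0.18954896] [3.95574881 1.09501556 5.30222625] [ 0.01398806 -0.96994732  0.02148025] 0.011476530316547396
0.6 [-0.001 -0.003  0.005]
0.7 [-0.001 -0.041  0.005]
0.8 [-0.001 -0.078  0.008]
0.9 [-0.001 -0.115  0.015]
1.0 [-0.001 -0.151  0.025]
1.1 [-0.001 -0.186  0.039]
1.2 [-0.001 -0.219  0.057]
1.3 [-0.001 -0.251  0.078]
```

View pics/s3z.png

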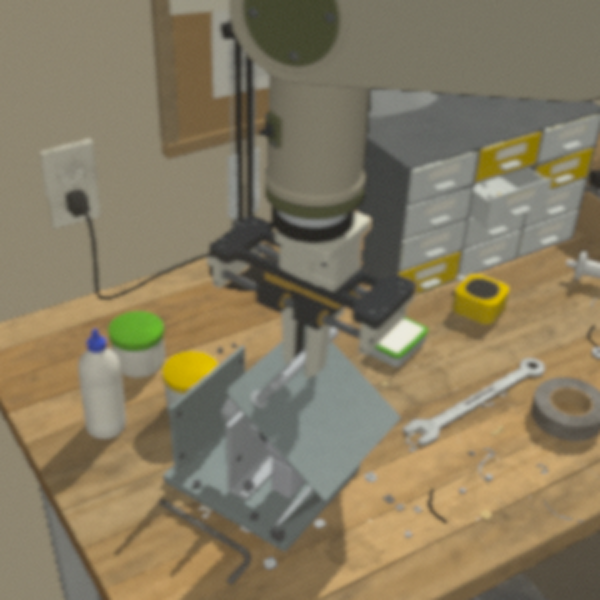

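jog_arm(motion=[0.1,0,-0.041,0.005,0,0,0,0.1,0,-0.078,0.008,0,0,0,0.1,0,-0.115,0.015,0,0,0,0.1,0,-0.151,0.025,0,0,0,0.1,0,-0.186,0.039,0,0,0,0.1,0,-0.219,0.057,0,0,0,0.1,0,-0.248,0.075,0,0,0,0.1,0,-0.248,0.075,0,0,0])

```text
t: 4.9
tool_pos: [0.4624, 0.1364, 0.1508]
orientation: [2.334, 2.097, 0.007]
force: [3.0, 2.1, -8.2]
opening: 0.0111
```

```bash
python3 - <<'E'
from h import *
s=read_state();print(s['tool_pos'],s['force'],s['wrist_torque'],s['opening'],s['q'].round(3))
p=[.5763,.1241,-.1076]
for th in (1.1,1.2,1.3): print(W(p,cov([.115,0,.165],th)))
a=save('side','side4.png')['frame'][20:320,140:440][:,:,::-1]; cv2.imwrite('pics/s4z.png',cv2.resize(a,(600,600),interpolation=2))
E
```

```text
[0.46238638 0.13638364 0.15078306] [ 2.96078456  2.14937605 -8.18045755] [ 0.52397375 -0.63685243 -0.08369091] 0.011058359156873206 [ 1.810e-01 -1.570e-01  1.898e+00 -1.000e-03  1.395e+00  2.880e-01]
[[0.49613994 0.13275866 0.18607467]]
[[0.47965947 0.13453884 0.1771758 ]]
[[0.4641446  0.13621471 0.16666652]]
```

View pics/s4z.png

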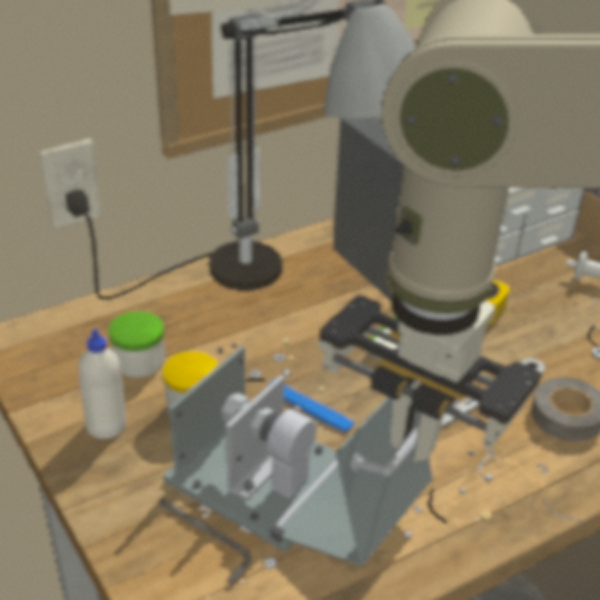

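jog_arm(motion=[0.2,0,0,0,0,0,0,0.2,0,0,0,0,0,0,0.2,0,0,-0.06,0,0,0,0.2,0,0,-0.16,0,0,0,0.2,0,0,-0.26,0,0,0,0.2,0,0,-0.3,0,0,0,0.2,0,0,-0.3,0,0,0])

```text
t: 5.65
tool_pos: [0.4638, 0.1364, 0.3058]
orientation: [2.332, 2.094, 0.016]
force: [0.4, 0.6, -0.2]
opening: 0.0189
```

```bash
python3 - <<'E'
from h import *
s=read_state();print(s['tool_pos'],s['force'],s['wrist_torque'],s['opening'],s['q'].round(3))
np.save('pics/w5s.npy',s,allow_pickle=True)
for n in('side','top','wrist'): save(n,n+'5.png')
a=load('side5.png')['frame'][20:320,140:440][:,:,::-1]; cv2.imwrite('pics/s5z.png',cv2.resize(a,(600,600),interpolation=2))
a=load('top5.png')['frame'][90:290,140:340][:,:,::-1]; cv2.imwrite('pics/t5z.png',cv2.resize(a,(600,600),interpolation=2))
for y in(np.pi/2-.1076,-np.pi/2-.1076): print(rows([.677,.113,.25],y))
E
```

```text
[0.46384921 0.13641457 0.30582296] [ 0.44026916  0.64494033 -0.23236389] [ 0.00573331 -0.05745007 -0.00700627] 0.01885897946439208 [ 1.800e-01 -2.200e-01  1.671e+00 -1.000e-03  1.678e+00  2.880e-01]
([0.0, 0.434, 0.1], [0.002, 0.001, -1.0])
([0.0, 0.434, 0.1], [0.001, -0.002, 1.0])
```

View pics/s5z.png

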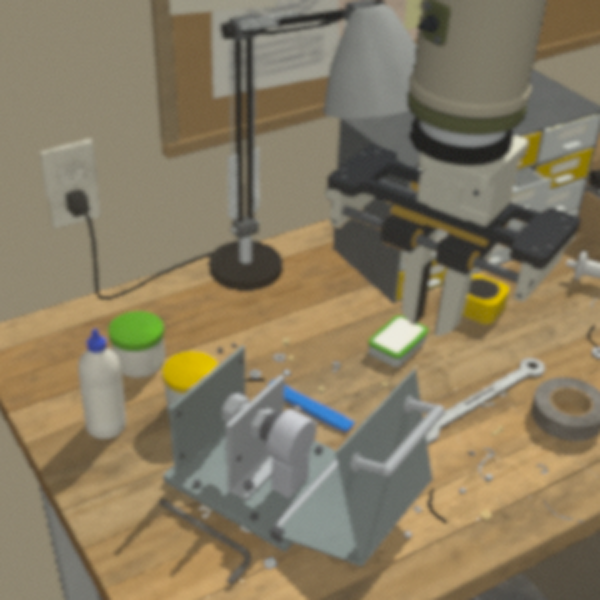

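View pics/t5z.png

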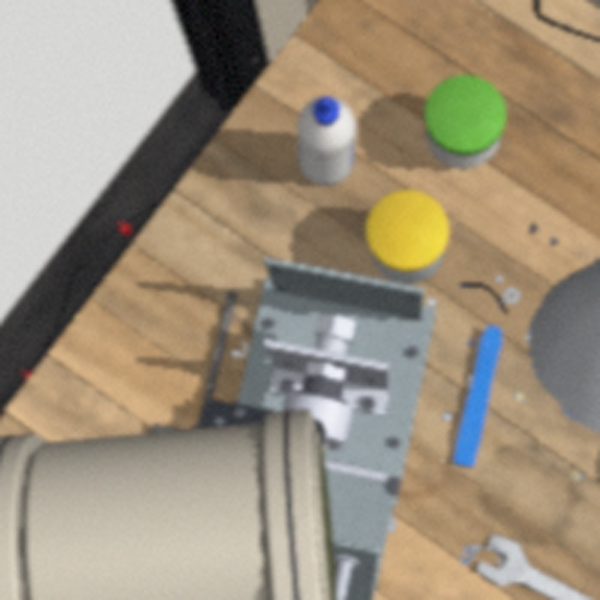

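View pics/wrist5.png

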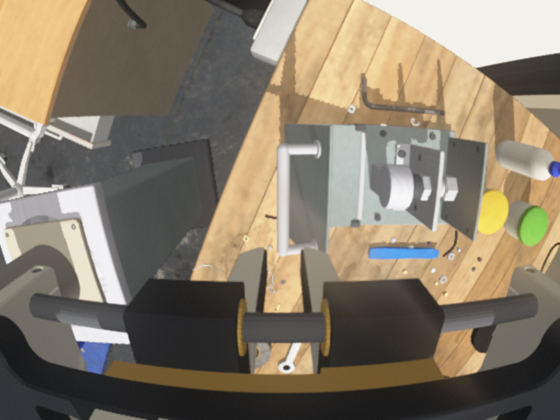

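jog_arm(motion=[0.8,0,0.08,0.05,0,0,0.095,0.8,0,0.16,0.1,0,0,0.19,0.8,0,0.24,0.1,0,0,0.285,0.8,0,0.32,0.12,0,0,0.38,0.8,0,0.4,0.15,0,0,0.47,0.8,0,0.43,0.18,0,0,0.56,0.8,0,0.43,0.18,0,0,0.65,0.8,0,0.43,0.18,0,0,0.75])

```text
t: 6.6
tool_pos: [0.6739, 0.1125, 0.2051]
orientation: [3.109, 0.448, -0.007]
force: [0.6, 0.5, 0.7]
opening: 0.0734
```

```bash
python3 - <<'E'
from h import *
s=read_state();print(s['tool_pos'],s['force'],s['opening'],s['q'].round(3))
c5=load('top5.png'); print('head top cam',onz(c5,(254,200),.098))
print(rows([.677,.113,.20],-np.pi/2-.1076))
E
```

```text
[0.67387803 0.11251017 0.20510286] [0.5552413  0.47975129 0.70367573] 0.07337006441255642 [ 0.091  0.365  1.239 -0.     1.541  1.375]
head top cam [0.67225191 0.10718141 0.098     ]
([0.006, 0.001, 0.01], [0.0, 0.003, 0.251])
```

jog_arm(motion=[0.8,0.003,0,0.01,0,0,0.09,0.8,0.006,0,0.01,0,0.003,0.18,0.8,0.006,0,0.01,0,0.003,0.25,0.8,0.006,0,0.01,0,0.003,0.25])

```text
t: 7.0
tool_pos: [0.6754, 0.1132, 0.1971]
orientation: [3.136, -0.17, -0.006]
force: [-0.6, 0.2, -0.1]
opening: 0.0748
```

```bash
python3 - <<'E'
from h import *
s=read_state();print(s['tool_pos'],s['force'],s['opening'],s['q'].round(3))
np.save('pics/w6s.npy',s,allow_pickle=True)
c=save('wrist','w6.png'); save('side','side6.png')
p=[.5763,.1241,-.1076]
P=W(p,[[.102,0,.085],[.110,0,.102],[.138,.065,.115],[.138,-.065,.115],[.078,.05,.115],[.078,-.05,.115],[.143,.065,.115],[.143,-.065,.115],[.072,.05,.115],[.072,-.05,.115]])
u=wproj(c,s,P);print(u.round(0).tolist())
im=cv2.resize(c['frame'][:,:,::-1],(800,600),interpolation=2)
for x in u: cv2.circle(im,tuple(int(v/.7) for v in x),2,(0,0,255),-1)
cv2.imwrite('pics/w6o.png',im)
a=load('side6.png')['frame'][20:320,140:440][:,:,::-1]; cv2.imwrite('pics/s6z.png',cv2.resize(a,(600,600),interpolation=2))
E
```

```text
[0.67539073 0.11316078 0.19714912] [-0.5727979   0.18643575 -0.05291887] 0.07476933254283341 [ 0.091  0.373  1.244 -0.     1.528  1.77 ]
[[283.0, 206.0], [283.0, 202.0], [200.0, 172.0], [365.0, 172.0], [223.0, 243.0], [343.0, 243.0], [200.0, 166.0], [366.0, 165.0], [223.0, 250.0], [343.0, 250.0]]
```

View pics/w6o.png

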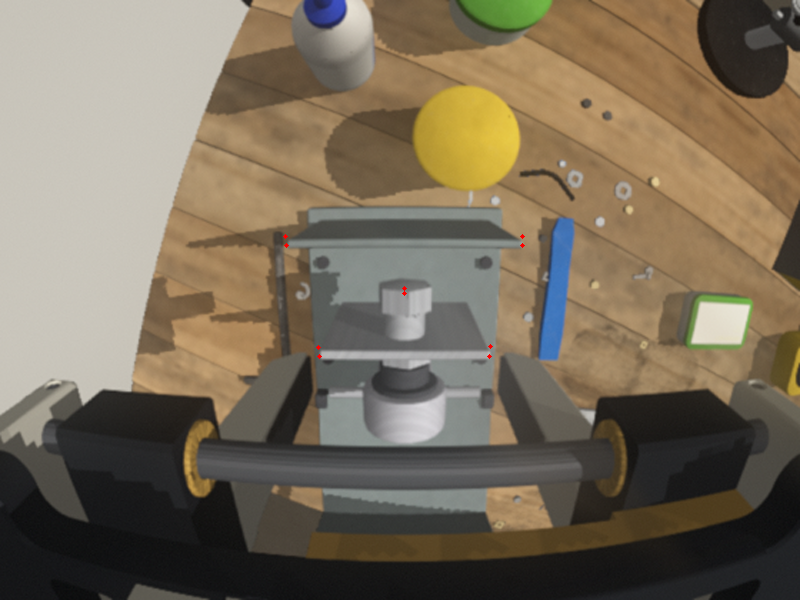

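View pics/s6z.png

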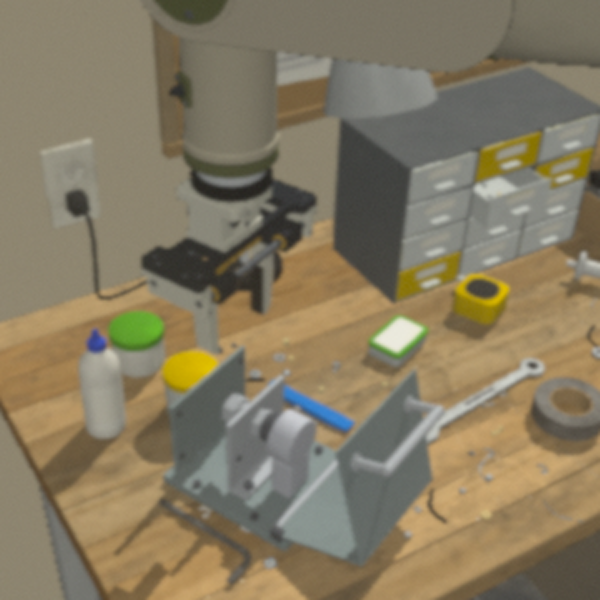

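```bash
python3 - <<'E'
from h import *
print(rows([.6777,.1131,.130],-np.pi/2-.1076));print(rows([.6777,.1131,.064],-np.pi/2-.1076))
E
```

```text
([0.004, -0.0, 0.136], [0.001, 0.002, 0.003])
([0.004, -0.0, 0.268], [0.001, 0.002, 0.003])
```

jog_arm(motion=[0.8,0.004,0,0.06,0,0.002,0.003,0.8,0.004,0,0.12,0,0.002,0.003,0.8,0.004,0,0.16,0,0.002,0.003,0.8,0.004,0,0.2,0,0.002,0.003,0.8,0.004,0,0.24,0,0.002,0.003,0.8,0.004,0,0.268,0,0.002,0.003,0.8,0.004,0,0.268,0,0.002,0.003])

```text
t: 7.8
tool_pos: [0.6752, 0.1127, 0.0608]
orientation: [3.136, -0.167, -0.007]
force: [-0.4, 0.2, -0.2]
opening: 0.0745
```

```bash
python3 - <<'E'
from h import *
s=read_state();print(s['tool_pos'],s['force'],s['opening'],s['q'].round(3))
np.save('pics/w7s.npy',s,allow_pickle=True)
c=save('wrist','w7.png'); save('side','side7.png')
im=cv2.resize(c['frame'][:,:,::-1],(800,600),interpolation=2)
cv2.imwrite('pics/w7o.png',im)
a=load('side7.png')['frame'][120:320,190:390][:,:,::-1]; cv2.imwrite('pics/s7z.png',cv2.resize(a,(600,600),interpolation=2))
E
```

```text
[0.67520033 0.11271488 0.06075301] [-0.41686594  0.24784327 -0.22723342] 0.0744510229023759 [ 9.100e-02  4.730e-01  1.371e+00 -1.000e-03  1.303e+00  1.768e+00]
```

View pics/w7o.png

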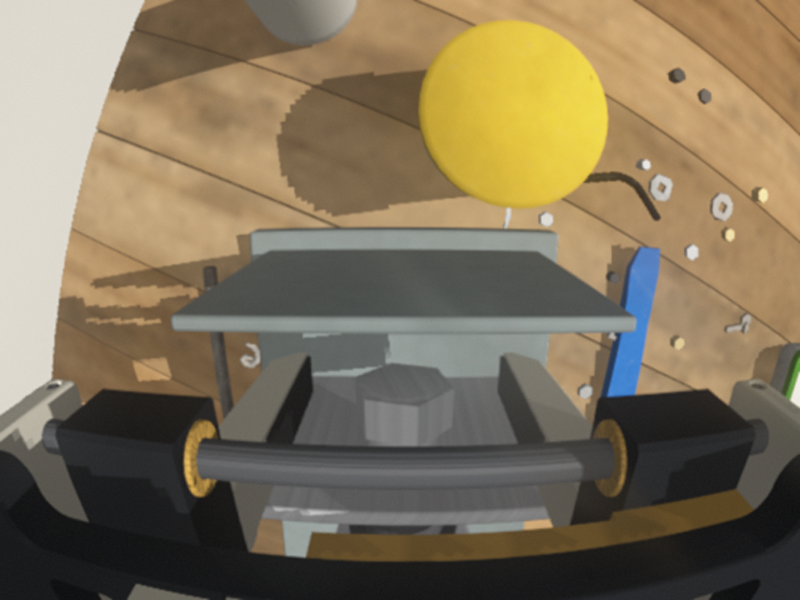

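View pics/s7z.png

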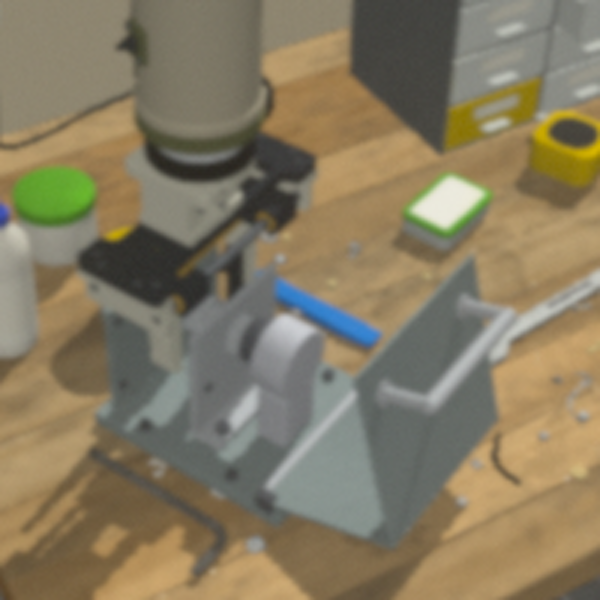

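jog_arm(motion=[0.8,0.008,0,-0.007,0,0,0,0.8,0.008,0,-0.007,0,0,0,0.2,0.008,0,-0.007,0,0,0,0.2,0.008,0,-0.007,0,0,0,0.2,0.008,0,-0.007,0,0,0,0.2,0.008,0,-0.007,0,0,0,0.2,0.008,0,-0.007,0,0,0,0.2,0.008,0,-0.007,0,0,0], grip_force=40)

```text
t: 8.7
tool_pos: [0.6813, 0.1128, 0.0677]
orientation: [3.137, -0.168, 0.0]
force: [0.2, 0.1, 0.5]
opening: 0.0323
```

```bash
python3 - <<'E'
from h import *
s=read_state();print(s['t'],s['tool_pos'],s['force'],s['wrist_torque'],s['opening'])
c=save('wrist','w8.png')
im=cv2.resize(c['frame'][:,:,::-1],(800,600),interpolation=2)
cv2.imwrite('pics/w8o.png',im)
E
```

```text
8.7 [0.68132432 0.11276332 0.06767025] [0.21833343 0.0646416  0.53027657] [ 0.23082963 -0.01151459  0.03388635] 0.03225357717525909
```

View pics/w8o.png

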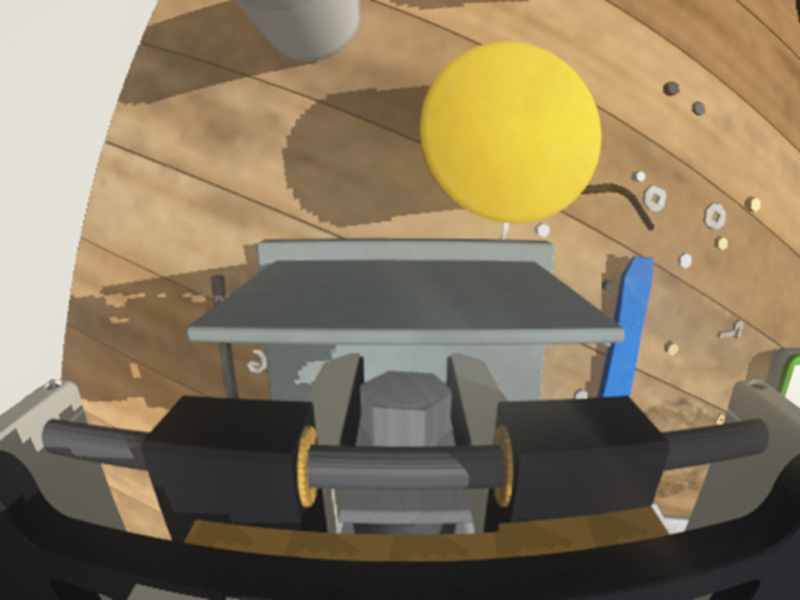

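jog_arm(motion=[0.2,-0.004,0,0,0,0,0,0.2,-0.004,0,0,0,0,0,0.2,-0.004,0,0,0,0,0,0.2,-0.004,0,0,0,0,0,0.2,-0.004,0,0,0,0,0,0.2,-0.004,0,0,0,0,0,0.2,-0.004,0,0,0,0,0,0.2,-0.004,0,0,0,0,0], grip_force=50)

```text
t: 9.55
tool_pos: [0.6813, 0.1128, 0.0678]
orientation: [3.137, -0.168, 0.007]
force: [10.0, -0.5, -6.4]
opening: 0.0322
```

```bash
python3 - <<'E'
from h import *
s=read_state();print(s['t'],s['tool_pos'],s['force'],s['wrist_torque'],s['opening'])
c=save('wrist','w9.png')
a=load('w8.png')['frame'];b=c['frame']
cv2.imwrite('pics/w9o.png',cv2.resize(np.hstack([a[240:370,230:340],b[240:370,230:340]])[:,:,::-1],None,fx=3.6,fy=3.6,interpolation=2))
E
```

```text
9.55 [0.68127139 0.11280002 0.06777001] [ 9.98384663 -0.52310959 -6.41252565] [ 0.20336809 -1.76186796  0.03434272] 0.03216375647711608
```

View pics/w9o.png

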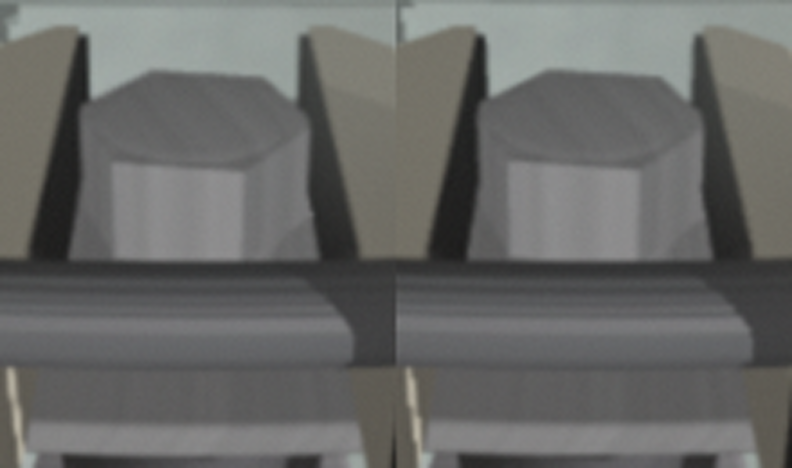

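jog_arm(motion=[0.2,0,0,0,0,0,0,0.2,0,0,0,0,0,0,0.2,0,0,0,0,0,0,0.2,0,0,0,0,0,0,0.2,0,0,0,0,0,0,0.2,0,0,0,0,0,0,0.2,0,0,0,0,0,0,0.2,0,0,0,0,0,0])

```text
t: 10.4
tool_pos: [0.6814, 0.1128, 0.0677]
orientation: [3.137, -0.168, 0.007]
force: [4.3, 0.0, -2.0]
opening: 0.0318
```

jog_arm(motion=[0.2,0,0,0,0,0,0,0.2,0,0,0,0,0,0,0.2,0,0,0,0,0,0,0.2,0,0,0,0,0,0,0.2,0,0,0,0,0,0,0.2,0,0,0,0,0,0,0.2,0,0,0,0,0,0,0.2,0,0,0,0,0,0])

```text
t: 11.2
tool_pos: [0.6814, 0.1128, 0.0677]
orientation: [3.137, -0.168, 0.007]
force: [3.4, 1.2, -3.3]
opening: 0.0319
```

jog_arm(motion=[0.2,0,0,0,0,0,0,0.2,0,0,0,0,0,0,0.2,0,0,0,0,0,0,0.2,0,0,0,0,0,0,0.2,0,0,0,0,0,0,0.2,0,0,0,0,0,0,0.2,0,0,0,0,0,0,0.2,0,0,0,0,0,0])

```text
t: 12.0
tool_pos: [0.6814, 0.1128, 0.0677]
orientation: [3.137, -0.168, 0.007]
force: [3.3, 0.3, -2.7]
opening: 0.0319
```

```bash
python3 - <<'E'
from h import *
s=read_state();print(s['t'],s['tool_pos'],s['force'],s['wrist_torque'],s['opening'])
c=save('wrist','w10.png')
a=load('w8.png')['frame'];b=c['frame']
cv2.imwrite('pics/w10o.png',cv2.resize(np.hstack([a[240:370,230:340],b[240:370,230:340]])[:,:,::-1],None,fx=3.6,fy=3.6,interpolation=2))
a=save('side','side10.png')['frame'][120:320,190:390][:,:,::-1]; cv2.imwrite('pics/s10z.png',cv2.resize(a,(600,600),interpolation=2))
E
```

```text
12.0 [0.68136428 0.11279407 0.06774666] [ 3.25608522  0.31243768 -2.71405486] [ 0.19271519 -0.52856091  0.05230879] 0.03192493223226815
```

View pics/w10o.png

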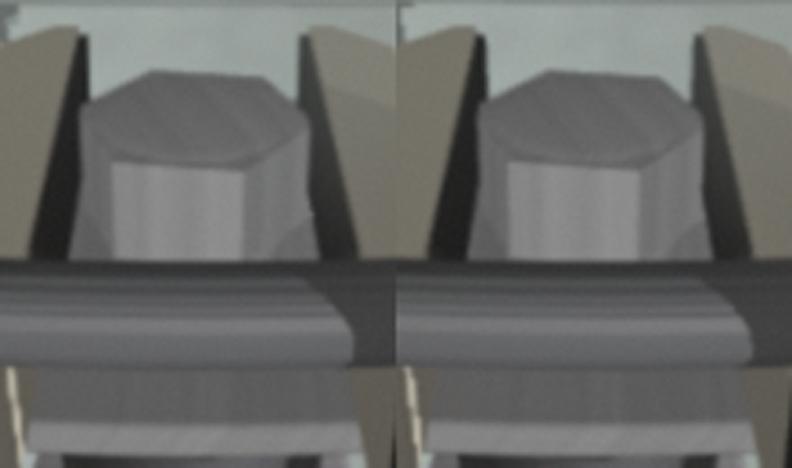

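View pics/s10z.png

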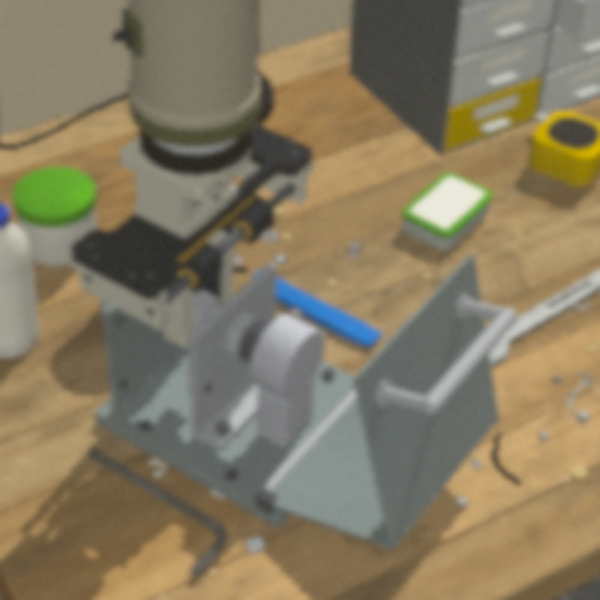

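```bash
python3 -c "
from plant import *
print(close_job()); s=read_state(); print(s['t'],s['opening'])"
```

```text
the job is handed in; nothing more can be done
None
the job is handed in; nothing more can be done
```

I opened the cover by its bar and gripped the bolt head from above, and the bolt has stopped turning. I handed the job in at about 12 s with the fingers still holding; no verdict was reported.

- **Cover:** I followed the bar's arc to about 1.29 rad by the arm's own position. I let go without disturbing it, and the last side picture still shows it fully down.
- **Grip:** The set force is 50 N. The opening settled at 31.9 mm, against 30 mm across the flats and 35 mm across the corners, so the flats sit slightly turned to the pads. The grasp point is about 4 mm from my estimate of the head's centre. It sits about 3.6 mm too far to the rear; a small correction did not shift it once gripped.
- **Bolt:** Wrist pictures 3.3 s apart show no turn of the head. Left free it would have turned about 27°.
- **Loose things:** The hex key and tyre lever appear where they were in the last side picture, and the jar and tin in the last pictures that show them. I checked this by eye only.

One cover corner in the first side picture did not fit my position estimate. I treated it as misread and confirmed the pose with the wrist camera before each grip.

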